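# Switch on and zero the bench photometer

## Task

The zero-standard vial already sits in the photometer's well: push the open light cover fully down over it with the fingertips, then switch the meter on by pressing the raised far half of the black rocker all the way down, then press the round zero key fully in and let it go. Nothing needs gripping: lift nothing, press no other key, leave the vial in its well, and do not shove the meter or disturb the things standing round it.

Things in the scene. Friction and masses are not known exactly. Their poses are not given: they have to be found in the camera images.
- meter: Blue-grey bench photometer, 260 wide (y), 220 deep (x), about 1.8 kg, loose on rubber feet. Origin: centre of its underside. x points from its front (operator's side, facing the robot) to its rear, y to its left, z up. The rear half (x 0 to 110) is a level deck 90 high, display on the right, sample well and light cover on the left; the front half (x 0 to -110) is the sloping control panel.
- panel_mid (a point): Middle of the control panel's face, at x = -54, y = 0, z = 79 in the meter's frame. The panel falls 12 degrees towards the front (90 high at x = 0, 67 at the front edge). On it in one row at x = -54, from left to right: square key (y = 100), round zero key (52), long key (-12), black rocker (-95).
- well (a point): Centre of the floor of the sample well, a round hole 27 wide and 45 deep in the deck, at x = 40, y = 65, z = 45 in the meter's frame.
- vial: Zero standard: capped glass vial, 25 in diameter, 62 tall, loose in the well with its black cap standing 17 above the deck. Origin: centre of its underside. It stays there; the shut cover clears it.
- cover (a joint): Hinge angle (rad) of the dark grey light cover: 0 = shut, lying on the deck; it grows as the cover swings up and back, to at most 1.75 (just past upright); it starts between 1.05 and 1.65. A stiff hinge (0.07 N m) holds it wherever it is left, so it must be pushed all the way; about 1 to 2 N at its free edge moves it.
- cover_hinge (a point): Middle of the cover's hinge line, along the meter's y axis at x = 85, y = 65, z = 90 in its frame. Its axes turn with the cover: -x runs from the hinge to the free edge, z is the outward normal of the outer face. The cover is a hollow box 80 long (hinge to free edge), 84 wide, 26 deep: its outer face lies 26 from the hinge line along z (116 above the bench when shut).
- cover_edge (a point): Middle of the cover's free edge, on the outer face (80 from the hinge line, 26 out). When shut it lies at x = 5, y = 65, z = 116 in the meter's frame.
- rocker (a joint): Angle (rad) of the black mains rocker, 36 long (front to rear), 26 wide: 0 = off (front half level with the panel, rear half, away from the robot, standing raised), 0.34 = on (rear half pressed level with the panel). It stays where it is left; about 2 N at the rear end turns it, 4 N at the middle of the rear half.
- rocker_far_end (a point): Middle of the upper rear edge of the rocker's raised rear half, 17 rearward of its pivot and 12 above the panel when off, 6 above the panel when on (12 and 6 measured square to the panel). The pivot runs along the meter's y axis at y = -95, 6 above the panel.
- key_zero (a joint): Travel (m) of the round zero key, the only round key, 22 in diameter: 0 = out, 0.005 = fully in. A spring returns it; 4 N presses it fully.
- key_zero_top (a point): Centre of the zero key's top, 9 above the panel when out, 4 when in. Its z axis is square to the panel (tilted 12 degrees from vertical, towards the meter's front); a straight-down press works as well.
- key_step (a joint): Travel (m) of the square key, 18 by 18, left of the zero key; same height, travel and spring. Not to be pressed.
- key_step_top (a point): Centre of the square key's top.
- key_read (a joint): Travel (m) of the long key, 42 wide (y) by 18, right of the zero key; same height, travel and spring. Not to be pressed.
- key_read_top (a point): Centre of the long key's top.
- bottle: White plastic sample bottle, 64 in diameter, 140 tall, standing beside the meter. Origin: centre of its underside. Leave alone.
- beaker: Glass beaker, 70 in diameter at the rim, 90 tall, standing beside the meter. Origin: centre of its underside. Leave alone.
- spare_vial: Spare capped glass vial, 25 in diameter, 62 tall, standing on the bench beside the meter's front left corner. Origin: centre of its underside. Leave alone.
- pocket_meter: Black hand-held meter lying on the bench right of the bottle or beaker on the meter's right, 150 by 70, 44 high over its round cap. Origin: centre of its underside. Leave alone.

How it is judged (in metres and radians):
On the way, in this order (a step that is already met when the one before it is completed fails the run):
1. the light cover is pushed fully down (value of joint cover below 0.05 rad), for 0.1 s.
2. with the cover shut, the rocker is switched on (value of joint rocker above 0.25 rad and value of joint cover below 0.05 rad), for 0.1 s.
3. with the cover shut and the meter on, the round zero key is pressed in (all of step 2 and value of joint key_zero above 0.0035 m), for 0.05 s.
At the end, for the whole second after the job is handed in: The cover is shut (within 0.05 rad, 4 mm at its free edge), the rocker is on (past 0.25 of 0.34 rad), all keys are out again (within 1.5 mm), the vial is in its well (within 12 mm), and the meter and the four bystanders stand within 30 mm of where they were (all of step 2 and value of joint each of key_zero, key_step, key_read below 0.0015 m and distance between vial and well below 0.012 m and linear speed of meter below 0.02 m/s and height (world z) of meter below 0.01 m and distance of each of meter, bottle, beaker, spare_vial, pocket_meter from where it was at the start of the episode below 0.03 m); the robot touches nothing.
It fails at once if out of order: the rocker is switched on while the cover is open, or the round key is pressed while the cover is open or the meter is off ((value of joint rocker above 0.17 rad and value of joint cover above 0.1 rad) or (value of joint key_zero above 0.0025 m and (value of joint cover above 0.1 rad or value of joint rocker below 0.17 rad))).
It fails at once if a wrong key (the square or the long one) is pressed (value of joint any of key_step, key_read above 0.0025 m).
It fails at once if the vial is pulled from its well (distance between vial and well above 0.012 m).
It fails at once if the meter is lifted, tipped or shifted by more than 30 mm (height (world z) of meter above 0.01 m or angle between meter's own z axis and vertical above 0.1 rad or distance of meter from where it was at the start of the episode above 0.03 m).
It fails at once if a bottle, beaker, spare vial or hand-held meter is lifted, tipped or moved by more than 30 mm (distance of any of bottle, beaker, spare_vial, pocket_meter from where it was at the start of the episode above 0.03 m or angle between any of bottle, beaker, spare_vial, pocket_meter's own z axis and vertical above 0.3 rad or height (world z) of any of bottle, beaker, spare_vial, pocket_meter above 0.015 m).
It also fails if it takes over 48 s, if anything falls off the work surface, if the arm or the gripper's body presses on something with over 40 N, if the wrist force passes 120 N, or if a joint passes its speed limit or range.

## Robot

A 6-joint arm with a two-finger parallel gripper is mounted at the origin on the work surface. World frame = base frame: x ahead of the robot, y to its left, z up, the work surface at z = 0. Lengths are in m, angles in degrees, forces in N, time in s.
With the tool pointing down it reaches from about 0.275 to 0.75 m from the base axis. Payload 10.2 kg.
Tool frame: the origin (TCP) lies between the finger pads; the fingertips stand tcp_to_tips ahead of it and the grasp point (between the pads) lies 5 mm behind it (tcp_to_tips is the distance from the TCP to the fingertips, in m); z points along the fingers, y is the line along which they close (so a half turn about z gives the same grasp; the last joint's range is limited). The gripper opens to 85 mm and grips with 20 to 120 N. Pads are 22 mm wide; open, the fingers measure 114 mm over their backs; the gripper's body (76 mm by 85 mm) begins 54 mm behind the grasp point. The pads swing forward as they close: fully open they stand 13 mm farther back than shut.
Start: joints at [-77.487, 17.928, 85.812, -0, 76.261, -12.8], TCP at [0.224, -0.475, 0.245] pointing down, gripper open.
Joint ranges: [-168.41, 168.41], [-55.51, 124.54], [10.69, 146.95], [-70.63, 250.63], [1, 178], [-165.06, 165.06]. Speed limits (degrees/s): [136.94, 136.94, 172.46, 180, 180, 180].

## Interface

Orientations are given as [roll, pitch, yaw] about the fixed x, y, z axes, in that order (R = Rz(yaw) Ry(pitch) Rx(roll)).
In Python, from cell import move_to, move_linear, movej, let_go, close_gripper, pause, ik, grab_frame, camera_model, MotionError, sign_off, read_time, read_joint_pos, read_joint_velocities, read_joint_torque, read_ee_pos, read_eef_rot, read_ft_force, read_wrist_torque, read_gripper_width, read_grasp_force, tcp_to_tips gives the robot as it stands. The module is installed in compiled form; this text tells all that it offers. Calls block until the motion is done:
- move_to(position, orientation): joint-space move of the TCP to a pose.
- move_linear(position, max_speed=0.15, orientation=None, until_force=None): straight line of the TCP; orientation=None keeps the orientation; max_speed is the mean speed in m/s. With until_force (N) it stops when the force on the tool has changed by that much, and returns True; else False.
- movej(angles): joint-space move.
- let_go() and close_gripper(squeeze=None): open the fingers fully, or close them until they stop; squeeze is the grip in N (None keeps the last).
- pause(seconds).
- ik(position, orientation): joint angles nearest the present ones, or None.
- grab_frame(name): name is "scene" or "top" or "wrist"; returns the picture (480x640x3 uint8, red, green, blue); there is no depth.
- camera_model(name): a dict with "fov_y" (degrees; the focal length in pixels is half the picture's height over the tangent of half this angle, whatever the lens; pixels are square), "cx", "cy" (the principal point, pixels), "camera_from_world" (4x4, takes a point from world to camera coordinates). Camera axes: x right, y up, looking along -z (the intrinsics and any distortion apply to the point x, -y, -z); pixel columns grow to the right and rows downward; lengths in m; the calibration is good to about 2 mm. A picture is of the moment at which its call begins: read the wrist's pose just before it. camera_model takes no time and is no camera call; for the wrist camera it gives the pose at the moment of the call.
A pose or a line that the arm cannot do raises MotionError and nothing moves.
- sign_off(): hands the job in; it is judged then, once.
Readings, each from a call of its own:
- read_time(): time.
- read_joint_pos(): joint angles.
- read_joint_velocities(): joint speeds.
- read_joint_torque(): joint torques, N m.
- read_ee_pos(): TCP position.
- read_eef_rot(): TCP orientation.
- read_ft_force(): force on the tool from outside, world axes, zero at the start.
- read_wrist_torque(): the same for the moment, N m.
- read_gripper_width(): finger opening in m.
- read_grasp_force(): force on a finger pad.
Only numpy, scipy, OpenCV 4.12 (cv2) and the standard library are available. Lean on these libraries where they do the work, as an engineer would, in place of code of your own. Each camera call takes 0.05 s, during which the arm holds its last target. There are 200 camera calls.

## Working session

There is one attempt and no reset: what is moved stays moved. The work goes in short steps, each a Python script; the robot and the scene stay as the last script left them, time stands still between calls to the robot, and variables do not carry over. Pictures are saved under pics/ and viewed, at most 10 in all, crops included, and the job is handed in when it is done.

```bash
mkdir -p pics; ls; python3 - <<'E'
from cell import *
import cv2, numpy as np
for n in ("top","scene"):
    cv2.imwrite(f"pics/{n}0.png", grab_frame(n)[:,:,::-1])
    m=camera_model(n); print(n,{k:(np.round(v,4).tolist() if k=="camera_from_world" else v) for k,v in m.items()})
print(tcp_to_tips if not callable(tcp_to_tips) else tcp_to_tips(), read_time(), read_eef_rot(), read_gripper_width())
E
```

```text
pics
top {'fov_y': 51.147149227534825, 'cx': 322.36819110638896, 'cy': 235.8999557116104, 'camera_from_world': [[-0.0189, -0.9997, -0.0138, 0.0129], [0.9964, -0.02, 0.0828, -0.5412], [-0.0831, -0.0122, 0.9965, -1.0421], [0.0, 0.0, 0.0, 1.0]]}
scene {'fov_y': 54.585914491018066, 'cx': 329.55499494507836, 'cy': 235.16907122923985, 'camera_from_world': [[0.3984, 0.9171, -0.0128, -0.1955], [-0.7868, 0.3489, 0.5091, 0.3776], [0.4714, -0.1927, 0.8606, -1.3611], [0.0, 0.0, 0.0, 1.0]]}
0.014 0.1 [-1.79934882e+02 -1.37680771e-02  2.53127586e+01] 0.08539837637355518
```

View pics/top0.png

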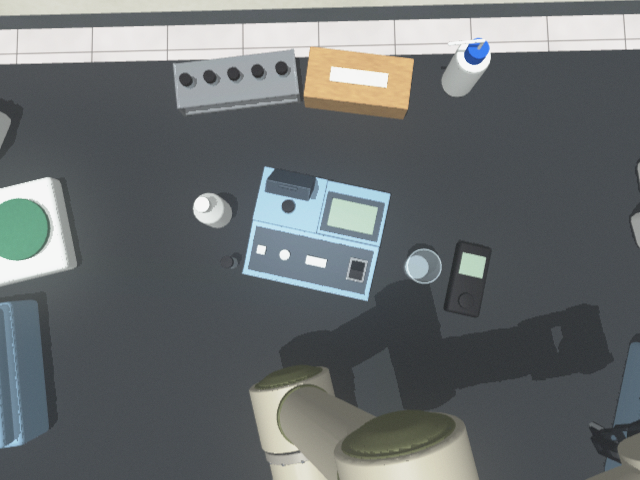

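View pics/scene0.png

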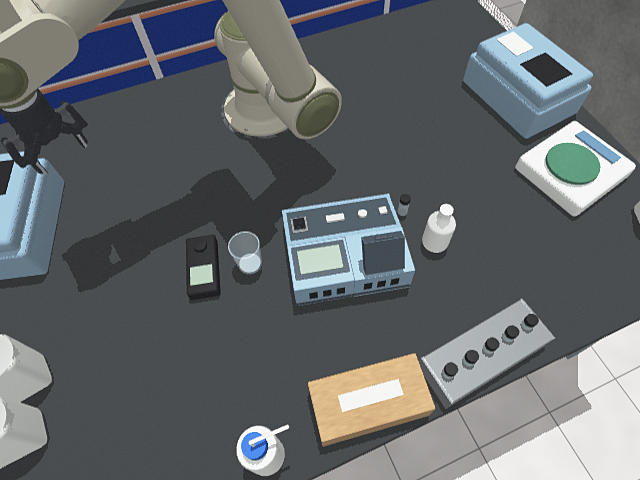

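The top view shows the meter with corners at about (265,168), (390,193), (367,299) and (243,274). The square key is at (261,250), the zero key at (284,255), the long key at (316,262), the rocker at (357,269) and the open cover at (291,184). The scene view shows the same from the rear, with the keys at about (383,210), (362,213) and (335,217), the rocker at (299,224) and the cover's outer face at (383,254).

```bash
cat > h.py <<'E'
import numpy as np, cv2
from cell import *
from scipy.optimize import least_squares
def proj(m,P):
    P=np.atleast_2d(P); T=m["camera_from_world"]; c=P@T[:3,:3].T+T[:3,3]
    f=240/np.tan(np.radians(m["fov_y"]/2))
    return np.c_[m["cx"]+f*c[:,0]/-c[:,2], m["cy"]-f*c[:,1]/-c[:,2]]
def ray(m,uv,z):
    T=np.asarray(m["camera_from_world"]); f=240/np.tan(np.radians(m["fov_y"]/2))
    d=T[:3,:3].T@np.array([(uv[0]-m["cx"])/f,-(uv[1]-m["cy"])/f,-1]); o=-T[:3,:3].T@T[:3,3]
    return o+d*(z-o[2])/d[2]
def w(p,P):  # meter mm -> world m
    P=np.atleast_2d(P)/1000; c,s=np.cos(p[2]),np.sin(p[2])
    return np.c_[p[0]+c*P[:,0]-s*P[:,1], p[1]+s*P[:,0]+c*P[:,1], P[:,2]]
E
cat > m.py <<'E'
from h import *
keys=np.array([[-55.9,100,87.3],[-55.9,52,87.3],[-55.9,-12,87.3]])
g={"top":[(261,250),(284,255),(316,262)],"scene":[(383,210),(362,213),(335,217)]}
M={};obs={}
for n in g:
    im=cv2.imread(f"pics/{n}0.png"); M[n]=camera_model(n); o=[]
    wh=(im.min(2)>150).astype(np.uint8)
    k,l,st,ce=cv2.connectedComponentsWithStats(wh)
    for q in g[n]:
        i=1+np.argmin(np.linalg.norm(ce[1:]-q,axis=1)); o.append(ce[i]); print(n,q,ce[i].round(1),st[i])
    obs[n]=np.array(o)
cor=np.array([[110,130,90],[110,-130,90]]); cobs=np.array([(265,168),(390,193)])
def r(p): return np.concatenate([(proj(M[n],w(p,keys))-obs[n]).ravel() for n in g])
s=least_squares(r,[.55,.05,-.2]); p=s.x; print("pose",p,np.degrees(p[2]),"res",s.fun.round(2))
for n in g:
    s1=least_squares(lambda p:(proj(M[n],w(p,keys))-obs[n]).ravel(),p); print(n,s1.x)
print("corner check",proj(M["top"],w(p,cor)),cobs)
np.save("pose.npy",p)
out=[]
for n,(x,y,a,b) in {"top":(235,155,90,60),"scene":(345,215,90,60)}.items():
    im=cv2.resize(cv2.imread(f"pics/{n}0.png")[y:y+b,x:x+a],None,fx=4.4,fy=4.4,interpolation=cv2.INTER_CUBIC); out.append(im)
cv2.imwrite("pics/crop.png",np.hstack(out))
for th in (1.05,1.2,1.35,1.5,1.65):
    c_,s_=np.cos(th),np.sin(th)
    pt=[[85-80*c_+26*s_*1, y, 90+80*s_+26*c_] for y in (23,107)]
    print(th,[proj(M[n],w(p,pt)).round(1).tolist() for n in g])
print(w(p,[[-55.9,52,87.3],[5,65,116],[-54,-95,79]]))
E
python3 m.py
```

```text
top (261, 250) [260.6 249.3] [256 244  10  11  85]
top (284, 255) [284.  254.4] [279 249  11  12 100]
top (316, 262) [315.5 261.2] [305 255  22  13 200]
scene (383, 210) [382.5 209.5] [378 206   9   8  51]
scene (362, 213) [362.  212.6] [358 209   9   8  58]
scene (335, 217) [334.5 217.1] [326 213  19  10 124]
pose [ 0.54436565  0.01406225 -0.23275278] -13.335752096512445 res [ 0.37 -0.72  0.46 -0.76  0.44 -0.75  0.09 -1.19  0.12 -1.12  0.14 -1.22]
top [ 0.54286328  0.01489464 -0.23344793]
scene [ 0.54720021  0.01247479 -0.23208996]
corner check [[264.57674824 164.98114085]
 [391.22404127 191.77279596]] [[265 168]
 [390 193]]
1.05 [[[310.4, 189.1], [265.9, 179.6]], [[363.0, 241.1], [404.0, 234.4]]]
1.2 [[[311.8, 182.4], [267.3, 172.9]], [[364.4, 246.0], [405.7, 239.3]]]
1.35 [[[313.3, 175.8], [268.8, 166.3]], [[365.8, 251.6], [407.3, 244.8]]]
1.5 [[[314.8, 169.5], [270.4, 160.1]], [[367.1, 257.6], [408.8, 250.7]]]
1.65 [[[316.2, 163.7], [272.1, 154.4]], [[368.3, 263.9], [410.2, 257.0]]]
[[ 0.50196715  0.0775538   0.0873    ]
 [ 0.56422353  0.07615624  0.116     ]
 [ 0.46990935 -0.06592062  0.079     ]]
```

View pics/crop.png

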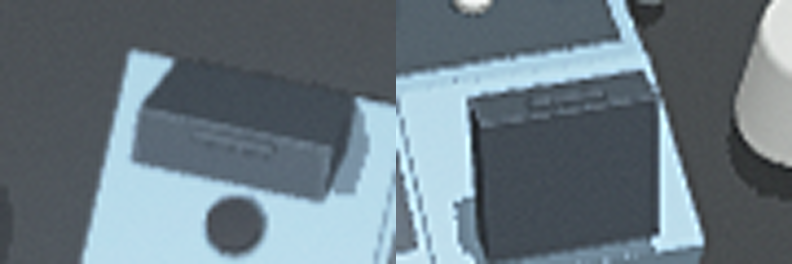

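The crop shows the cover's outer free edge at top-view pixels (268,180) to (312,188) and scene pixels (364,243) to (405,237). Both give an angle of about 1.1 rad. I'll push the cover down with the closed fingertips along its arc.

```bash
cat > act.py <<'E'
from h import *
p=np.array([.5437,.0143,-.2332]); O=[180,0,np.degrees(p[2])]
tt=lambda: tcp_to_tips() if callable(tcp_to_tips) else tcp_to_tips
def tip(x,y,z): # TCP position for tip centre at meter (mm)
    return w(p,[[x,y,z]])[0]+[0,0,tt()]
E
python3 - <<'E'
from act import *
close_gripper(20); print("tips",tt(),read_gripper_width(),read_time())
C=lambda th,r=70:(85-r*np.cos(th)+26*np.sin(th)+11, 65, 90+r*np.sin(th)+26*np.cos(th))
x,y,z=C(1.35)
move_to(tip(x,y,270),O); print(read_joint_pos().round(1) if hasattr(read_joint_pos(),'round') else read_joint_pos(), read_time())
print(move_linear(tip(x,y,z),0.15,until_force=6))
for th in (1.2,1.05,.9,.75,.6,.45,.3,.15,.05):
    hit=move_linear(tip(*C(th)),0.06,until_force=12)
    print(th,hit,np.round(read_ft_force(),1),round(read_time(),2))
    if hit: break
else:
    x,y,z=C(0)
    print(move_linear(tip(x,y,z-8),0.02,until_force=10), np.round(read_ft_force(),1), read_ee_pos()[2]-tt(), read_time())
E
```

```text
tips 0.014 0.0002647667980116441 0.8667
[-5.6 35.6 53.5 -0.  90.9 97.8] 3.3083
False
1.2 False [-0.8  0.2  0.4] 4.5
1.05 False [-0.1 -0.3  0.4] 4.83
0.9 False [0.3 1.1 0.7] 5.17
0.75 False [-0.9 -0.2  0.1] 5.5
0.6 False [ 0.5  0.1 -0.4] 5.83
0.45 False [-0.3 -0.1  0.1] 6.17
0.3 False [ 0.8 -0.2  0.4] 6.5
0.15 False [-0.3  0.5  0.1] 6.83
0.05 False [0.3 0.3 0.9] 7.11
True [-1.9 -1.   7.2] 0.11599055607589091 7.4583
```

```bash
python3 - <<'E'
from act import *
e=np.array(read_ee_pos()); move_linear(e-[0,0,.0015],0.02,until_force=12)
move_linear(e+[0,0,.03],0.1)
move_to(tip(-54,-20,250),O); print(read_time())
T=camera_model("wrist"); print(T["fov_y"],np.round(T["camera_from_world"],3).tolist())
im=grab_frame("wrist")[:,:,::-1].copy(); cv2.imwrite("pics/wr1.png",im); t=grab_frame("top")[:,:,::-1]
cv2.imwrite("pics/t1.png",np.hstack([cv2.resize(im,(400,300)),cv2.resize(t[150:310,220:433],(400,300))]))
q=proj(T,w(p,[[-55.9,100,87.3],[-55.9,52,87.3],[-55.9,-12,87.3],[-54,-95,84.4],[5,65,116]])); print(q.round(1))
wh=(im.min(2)>150).astype(np.uint8); k,l,st,ce=cv2.connectedComponentsWithStats(wh)
for i in range(1,k):
    if st[i,4]>60: print(ce[i].round(1),st[i])
E
```

```text
8.85
68.87675717669391 [[-0.232, -0.973, -0.001, 0.12], [0.924, -0.22, -0.312, -0.404], [0.303, -0.074, 0.95, -0.543], [0.0, 0.0, 0.0, 1.0]]
[[188.  220. ]
 [241.5 219.9]
 [312.8 219.9]
 [404.9 217. ]
 [210.5 153. ]]
[264.4  75.9] [  121     3   347   263 19025]
[358.6  81.1] [ 321   54   99   72 4112]
[ 59.  146.8] [   0  111  126   76 8013]
[625.6 142.7] [ 607  118   33   47 1287]
[523.8 167. ] [ 485  135  115   82 2593]
[242.2 216.4] [230 205  25  24 461]
[189.1 216.4] [178 207  23  20 410]
[312.4 216.1] [290 207  47  20 887]
[429.5 255.6] [426 247   8  18 106]
```

View pics/t1.png

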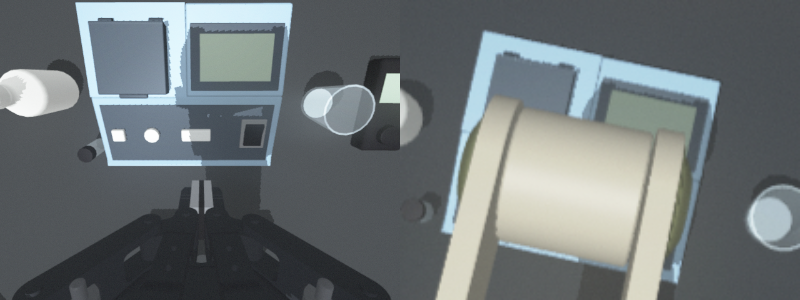

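The wrist view shows the cover flat on the deck. The keys are at (189,216), (242,216) and (312,216) and the rocker at about (405,214), so the pose is within about 3 mm. Next I press the rocker's rear end.

```bash
sed -i 's/\.5437/.5450/' act.py; python3 - <<'E'
from act import *
X,Y=-36,-95
move_to(tip(X,Y,140),O); move_linear(tip(X,Y,100),0.08)
print(move_linear(tip(X,Y,83),0.015,until_force=12), np.round(read_ft_force(),1), read_ee_pos()[2]-tt())
pause(.2); print(np.round(read_ft_force(),1), read_ee_pos()[2]-tt())
move_linear(tip(X,Y,140),0.1)
move_to(tip(-75,-20,260),O)
T=camera_model("wrist"); im=grab_frame("wrist")[:,:,::-1].copy()
c=proj(T,w(p,[[-54,-95,84.4]]))[0].astype(int)
a=cv2.imread("pics/wr1.png")[185:245,365:445]; b=im[c[1]-30:c[1]+30,c[0]-40:c[0]+40]
cv2.imwrite("pics/rk.png",np.hstack([cv2.resize(q,(400,300),interpolation=cv2.INTER_CUBIC) for q in (a,b)])); print(read_time())
E
```

```text
True [-2.1  0.4  8.3] 0.08771825689479883
[-1.8  0.9  8.6] 0.08769845377468642
12.6083
```

View pics/rk.png

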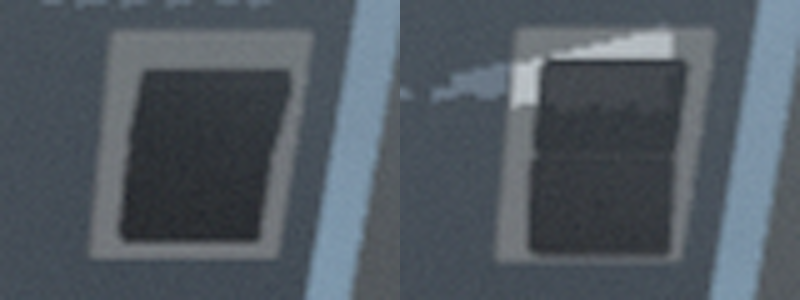

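The rocker now lies the other way, and the tip stopped at 87.7 mm against the 87.9 mm expected for "on". Now the zero key.

```bash
python3 - <<'E'
from act import *
X,Y=-56,52
move_to(tip(X,Y,140),O); move_linear(tip(X,Y,98),0.08)
print(move_linear(tip(X,Y,81.5),0.015,until_force=12), np.round(read_ft_force(),1), read_ee_pos()[2]-tt())
pause(.2); print(np.round(read_ft_force(),1), read_ee_pos()[2]-tt())
move_linear(tip(X,Y,140),0.1); move_to(tip(-75,-20,260),O)
im=grab_frame("wrist")[:,:,::-1]; s=grab_frame("scene")[:,:,::-1]
cv2.imwrite("pics/end.png",np.hstack([cv2.resize(im,(400,300)),cv2.resize(s[150:330,190:430],(400,300))])); print(read_time())
E
```

```text
True [-1.9 -0.9  7.8] 0.08394966093949856
[-2.1  0.2  7.4] 0.08391686028608568
16.4667
```

View pics/end.png

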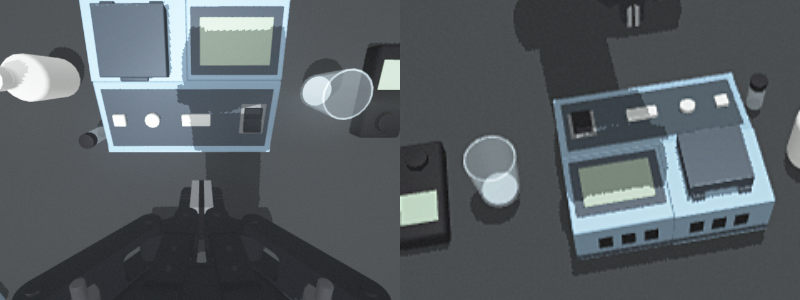

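The wrist view shows the cover shut at about (130,40), the keys out at (119,120), (152,120) and (196,120), and the rocker on at (253,120). In the scene view the beaker, spare vial and hand-held meter still stand, and so does the part of the bottle in view. The key stopped at 83.9 mm under about 7.5 N, more than the 4 N that presses it fully.

```bash
python3 -c "
from cell import *
print(sign_off())"
```

```text
the job is handed in; nothing more can be done
None
```

I shut the cover, switched the rocker on, pressed and released the zero key, and handed the job in after about 16.5 s; sign-off gave no verdict, but the readings and last pictures agree with success.

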